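# Break down the pack pressing stack

### The arm

A 6-joint arm with a two-finger parallel gripper is mounted at the origin on a cart in front of the work surface, level with it; the furniture and walls round the work are solid. World frame = base frame: x ahead of the robot, y to its left, z up, the work surface at z = 0. Lengths are in mm, angles in rad, forces in N, time in s.
With the tool pointing down it reaches from about 275 to 825 mm from the base axis. Payload 4.9 kg.
Tool frame: the origin (TCP) lies on the centre line of the jaws, within the pads' length; the fingertips stand tips_ahead ahead of it and the grasp point (between the pads) lies 11 mm behind it (tips_ahead is the distance from the TCP to the fingertips, in mm); z points along the fingers, y is the line along which they close (so a half turn about z gives the same grasp; the last joint's range is limited). The gripper opens to 85 mm and grips with 20 to 120 N. Pads are 22 mm wide; open, the fingers measure 114 mm over their backs; the gripper's body (76 mm by 85 mm) begins 54 mm behind the grasp point. The pads swing forward as they close: fully open they stand 13 mm farther back than shut.
Start: joints at [1.125, 0.326, -0.193, 1.052, 0, 1.437], TCP at [168.719, 523.5, 239.281] pointing down, gripper open.
Joint ranges: [-2.65, 2.65], [-0.97, 1.79], [-1.3, 1.35], [-1.93, 2.1], [-1.47, 1.37], [-3.14, 3.14]. Speed limits (rad/s): [2.57, 2.57, 3.14, 3.14, 3.14, 3.14].

### API

Orientations are given as a rotation vector (axis times angle).
In Python, from rig import * gives the robot as it stands.
- The arm moves only by the shell command python3 -m crank 'ROWS' [FORCE]. ROWS is JSON, a list of rows, each an object of numbers: "tx", "ty", "tz": the shift along the tool's x, y, z in cm; "ax", "ay", "az": the turn, a rotation vector about the tool's x, y, z in rad; "fingers": the opening, from 0 (shut) to 1 (fully open). In form: [{"tx": .., "ty": .., "tz": .., "ax": .., "ay": .., "az": .., "fingers": ..}, ...]. A call has exactly 10 rows; each row is the pose to reach, as a shift and turn from the pose commanded when the call began, along the tool's axes at that moment; what a row does not reach only later rows make up. A row lasts 1/8 s, in which the tool goes at most 62.5 mm and 10.7 degrees, less where a joint would pass 70% of its speed; a pose out of reach is approached as far as the arm can. A call with a gripper value outside its range is refused whole. The fingers move at their own pace and stop on an object; FORCE is the grip in N (left out, the last holds). Time passes only in rows, so rows that repeat a pose let the fingers close, or fill a call up. It gives the time, the measured TCP pose, the force, the opening and the grip force at its end, in the units of the state.
- get_state(): the state, without advancing time (a new reading comes with each control period).
- camera(name): name is "side" or "top"; returns a dict with "image" (400x640x3 uint8, red, green, blue), "mtx" (3x3 intrinsics, pixels), "D" ([k1, k2, p1, p2, k3] as OpenCV has them; the pictures are not rectified), "eye" and "orientation" of the camera in the world. Camera axes: x right, y down, z forward; pixel columns grow to the right and rows downward; lengths in mm; the calibration is good to about 2 mm. A picture is of the moment at which its call begins. There is no depth.
- job_done(): hands the job in; it is judged then, once.
Trained networks look in a picture, given as the dict that the camera call returned (one of the last four; its "shot" number tells which), for a name from the list of things; names that differ only in an ending like _2 or _b are one class to them, and where a whole thing is asked for, a point or a joint stands for the part that bears it (a point fixed in the world has none). Each returns a list of dicts, best first, with "confidence" (0 to 1); they miss things now and then, are a little off and sometimes report something else, mostly with a low value. They report only what shows in the picture. A call takes as long as a camera call.
- boxes_of(picture, label): "location" ([x, y, z] in mm, in the coordinates of the camera as it stood for that picture, good to about 4 mm: the middle of the surface that is visible of it).
- cut_out(picture, label): "mask" (400x640 bool, what is visible of it).
- landmark_of(picture, label): "location" ([x, y, z] in mm, in the coordinates of the camera as it stood for that picture, good to about 4 mm: a listed point, or the origin of a listed thing).
The state is a dict: "clock": time; "joint_pos": joint angles; "dq": joint speeds; "effort": joint torques, N m; "eef_pos": TCP position; "tool_rot": TCP orientation; "contact_force": force on the tool from outside, world axes, zero at the start; "moment": the same for the moment, N m; "grip_width": opening from 0.0 (shut) to 1.0 (fully open); "finger_force": force on a finger pad.
Only numpy, scipy, OpenCV 4.12 (cv2) and the standard library are available. Lean on these libraries where they do the work, as an engineer would, in place of code of your own. Each camera call takes 0.05 s, during which the arm holds its last target. There are 200 camera calls.

### The job

The glue on the battery pack has set: take the pressing stack apart from the top down, one piece at a time, and set each piece in the place of its own shape before you take the next: the weight in the round dish, the pressure plate in the small square nest, the pack upright in the narrow nest, and last the base plate in the long nest. The two plates and the pack sit flat inside the four corner angles of their nests, in line with them. Do not tip the pack over, and leave the tape roll and the eraser where they lie.

Things in the scene. Friction and masses are not known exactly. Their poses are not given: they have to be found in the camera images.
- weight: Pressing weight of bare steel on top of the stack: round body 48 mm in diameter and 28 mm high, thin neck, and above it a dark steel round grip knob 26 mm in diameter from 38 to 58 mm above the underside. 0.3 to 0.5 kg. Origin: centre of the underside, z up along its axis.
- pressure_plate: Pressure plate of dark brown phenolic sheet, second from the top, under the weight: 60 mm square (x and y), 16 mm thick, with a brass pin flush in each corner. About 0.1 kg. It overhangs the pack by about 8 mm on both x sides, so fingers have free room below its edge there; along y the pack sticks out about 13 mm beyond it at both ends. Origin: centre of the underside, z up.
- pack: Eight-cell battery pack (two rows of four upright purple cells), third from the top, standing upright on the base plate: 43 mm (its x) by 87 mm (its y), 70 mm high. 0.45 to 0.7 kg. Origin: centre of the underside, z up.
- base_plate: Base plate of bare aluminium, at the bottom of the stack, lying on a fixed cork mat 3 mm thick (100 by 160 mm): 64 mm (its x) by 130 mm (its y), 20 mm thick. 0.3 to 0.5 kg. Origin: centre of the underside, z up.
- weight_dish: Round plywood dish, 74 mm outside and 64 mm inside diameter, the place of the weight: floor 4 mm above the underside, rim 12 mm above the underside. Fixed. Origin: centre of the underside, z up.
- plate_nest: Small square nest on the bench, the place of the pressure plate: room of 76 mm (x) by 76 mm (y) between the corner angles; a plywood board 4 mm thick (top at z = 4 mm, the seat) with an aluminium angle at each of its four corners, rising 8 mm above the board; the middle of every side is open for fingers. Fixed. Origin: centre of the underside, z up, x and y along its sides.
- pack_nest: Narrow nest on the bench, the place of the pack: room of 59 mm (x) by 103 mm (y) between the corner angles; a plywood board 4 mm thick (top at z = 4 mm, the seat) with an aluminium angle at each of its four corners, rising 8 mm above the board; the middle of every side is open for fingers. Fixed. Origin: centre of the underside, z up, y along the long side.
- base_nest: Long nest on the bench, the largest, the place of the base plate: room of 80 mm (x) by 146 mm (y) between the corner angles; a plywood board 4 mm thick (top at z = 4 mm, the seat) with an aluminium angle at each of its four corners, rising 8 mm above the board; the middle of every side is open for fingers. Fixed. Origin: centre of the underside, z up, y along the long side.
- tape_roll: Roll of amber tape lying flat on the bench, 72 mm in diameter, 25 mm high; a bystander. Origin: centre of the underside.
- eraser_block: Small blue and white eraser lying on the bench, 29 by 44 mm, 13 mm high; a bystander. Origin: centre of the underside.

How it is judged (in metres and radians):
On the way, in this order (a step that is already met when the one before it is completed fails the run):
1. the weight stands in the round dish, released (horizontal distance between weight and weight_dish below 0.013 m and z of weight in the frame of weight_dish between 0.001 and 0.0075 m and angle between weight's own z axis and vertical below 0.1 rad and contact force between the fingers and weight below 0.1 N and linear speed of weight below 0.03 m/s), for 0.2 s.
2. the pressure plate lies in the small nest, released (horizontal distance between pressure_plate and plate_nest below 0.013 m and z of pressure_plate in the frame of plate_nest between 0.001 and 0.0075 m and angle between pressure_plate's own z axis and vertical below 0.1 rad and (angle between the x axis of pressure_plate and the x axis of plate_nest, either way round below 0.3 rad or angle between the x axis of pressure_plate and the y axis of plate_nest, either way round below 0.3 rad) and contact force between the fingers and pressure_plate below 0.1 N and linear speed of pressure_plate below 0.03 m/s), for 0.2 s.
3. the pack stands upright in the narrow nest, released (horizontal distance between pack and pack_nest below 0.013 m and z of pack in the frame of pack_nest between 0.001 and 0.0075 m and angle between pack's own z axis and vertical below 0.1 rad and angle between the x axis of pack and the x axis of pack_nest, either way round below 0.3 rad and contact force between the fingers and pack below 0.1 N and linear speed of pack below 0.03 m/s), for 0.2 s.
4. the base plate lies in the long nest, released (horizontal distance between base_plate and base_nest below 0.013 m and z of base_plate in the frame of base_nest between 0.001 and 0.0075 m and angle between base_plate's own z axis and vertical below 0.1 rad and angle between the x axis of base_plate and the x axis of base_nest, either way round below 0.3 rad and contact force between the fingers and base_plate below 0.1 N and linear speed of base_plate below 0.03 m/s), for 0.2 s.
At the end, for the whole second after the job is handed in: Each piece rests flat and upright (within 0.1 rad) on the floor of its own place, released and at rest, its centre within 13 mm of the place's centre; plates and pack lie along their nests within 0.3 rad, either way round (the square plate in any of its four ways) (all of step 1 and all of step 2 and all of step 3 and all of step 4); the robot touches nothing.
It fails at once if the pack is tipped over (more than 0.6 rad) (angle between pack's own z axis and vertical above 0.6 rad).
It fails at once if the tape roll is moved by more than 30 mm (distance of tape_roll from where it was at the start of the episode above 0.03 m).
It fails at once if the eraser is moved by more than 30 mm (distance of eraser_block from where it was at the start of the episode above 0.03 m).
It also fails if it takes over 131 s, if anything falls off the work surface, if the arm or the gripper's body presses on something with over 40 N, if the wrist force passes 120 N, or if a joint passes its speed limit or range.

## Working session

There is one attempt and no reset: what is moved stays moved. The work goes in short steps, Python scripts to look and compute and a shell command to move; the robot and the scene stay as the last step left them, time stands still between calls to the robot, and variables do not carry over. Pictures are saved under pics/ and viewed, at most 17 in all, crops included, and the job is handed in when it is done.

```bash
mkdir -p pics
cat > h.py <<'E'
from rig import *
import numpy as np, cv2
from scipy.spatial.transform import Rotation as R
def cam(name):
    p=camera(name); return p
def Rc(p):
    o=np.array(p["orientation"],float)
    return o if o.shape==(3,3) else R.from_rotvec(o).as_matrix()
def world(p,l): return Rc(p)@np.array(l)+np.array(p["eye"])
def onplane(p,uv,z):
    n=cv2.undistortPoints(np.array(uv,float).reshape(-1,1,2),np.array(p["mtx"],float),np.array(p["D"],float)).reshape(-1,2)
    d=np.c_[n,np.ones(len(n))]@Rc(p).T; e=np.array(p["eye"]); return e+d*((z-e[2])/d[:,2:])
def save(p,n): cv2.imwrite("pics/"+n,p["image"][:,:,::-1])
E
python3 - <<'E'
from h import *
s=get_state(); print(s)
for c in("top","side"):
    p=cam(c); save(p,c+"0.png"); print(c,p["eye"],p["orientation"])
    for n in "weight pressure_plate pack base_plate weight_dish plate_nest pack_nest base_nest tape_roll eraser_block".split():
        for f in (landmark_of,boxes_of):
            r=f(p,n); print(n,f.__name__[:3],[(np.round(world(p,x["location"])),round(x["confidence"],2)) for x in r[:2]])
E
```

```text
{'clock': 0.0, 'joint_pos': array([ 1.12480934e+00,  3.26936976e-01, -1.93600117e-01,  1.05196581e+00,
        1.65624501e-06,  1.43661082e+00]), 'dq': array([ 2.75593031e-03, -6.70862949e-04, -1.00434216e-03, -2.59582100e-04,
       -9.96048856e-05,  1.48861031e-03]), 'effort': array([-1.30585620e-03, -4.43402445e+01,  2.62441313e+01,  1.55927410e-02,
       -6.55600093e-05,  1.47965198e-05]), 'eef_pos': array([168.46189007, 522.97463045, 238.49940073]), 'tool_rot': array([-4.87718822e-01, -3.10300682e+00,  2.56753832e-03]), 'contact_force': array([ 0.30817585, -0.382561  ,  0.54410735]), 'moment': array([0.02642897, 0.00654463, 0.00293145]), 'finger_force': 0.0, 'grip_width': 1.0017993759725208}
top [ 364.16195656   -8.26912214 1478.10700935] [-2.13054417  2.17993493 -0.09290176]
weight cal [(array([491., 366., 112.]), 0.64), (array([ 456., -378.,    4.]), 0.5)]
weight cal [(array([487., 362., 140.]), 0.63), (array([454., -27.,  10.]), 0.23)]
pressure_plate cal [(array([486., 369.,  95.]), 0.63)]
pressure_plate cal [(array([471., 355., 109.]), 0.72)]
pack cal [(array([487., 373.,  
[... 1585 characters left out ...]
]
weight_dish cal [(array([ 613., -196.,   -3.]), 0.57)]
weight_dish cal [(array([ 612., -197.,    2.]), 0.64)]
plate_nest cal [(array([608., 166.,   4.]), 0.63)]
plate_nest cal [(array([605., 162.,   3.]), 0.85)]
pack_nest cal [(array([ 465., -373.,    1.]), 0.73)]
pack_nest cal [(array([ 463., -379.,    2.]), 0.6)]
base_nest cal [(array([459., -25.,   2.]), 0.55)]
base_nest cal [(array([457., -33.,   5.]), 0.61)]
tape_roll cal [(array([401., 177.,  -4.]), 0.68)]
tape_roll cal [(array([396., 166.,  20.]), 0.81)]
eraser_block cal [(array([ 400., -207.,   -3.]), 0.76), (array([491., 370.,  89.]), 0.69)]
eraser_block cal [(array([ 399., -213.,    8.]), 0.55), (array([459., -34.,   7.]), 0.24)]
```

Run:
```python
from h import *
p=cam("top"); save(p,"t1.png")
for n,z in [("weight",168),("pressure_plate",109),("pack",93),("base_plate",23),("plate_nest",4),("pack_nest",4),("base_nest",4),("weight_dish",12),("eraser_block",13),("tape_roll",25)]:
    r=cut_out(p,n)
    if not r: print(n,"none"); continue
    m=r[0]["mask"]; v,u=np.nonzero(m); w=onplane(p,np.c_[u,v],z)[:,:2]
    c,sz,a=cv2.minAreaRect(w.astype(np.float32)); b=cv2.boxPoints((c,sz,a))
    e=b[1]-b[0]; f=b[2]-b[1]; l=e if np.linalg.norm(e)>np.linalg.norm(f) else f
    print(n,round(r[0]["confidence"],2),np.round(c),np.round(sz),"long axis deg",round(np.degrees(np.arctan2(l[1],l[0]))%180,1),"px",u.mean().round(),v.mean().round())
s=get_state(); print(R.from_rotvec(s["tool_rot"]).as_matrix().round(3), [k for k in dir() if 'tip' in k], )
import rig; print([k for k in dir(rig) if k[0]!='_'])
```

```text
weight 0.69 [486. 357.] [54. 46.] long axis deg 88.8 px 209.0 211.0
pressure_plate 0.45 [485. 364.] [57. 59.] long axis deg 114.6 px 216.0 214.0
pack 0.43 [486. 366.] [ 41. 102.] long axis deg 104.3 px 215.0 212.0
base_plate 0.88 [480. 377.] [ 65. 134.] long axis deg 114.4 px 216.0 219.0
plate_nest 0.71 [601. 163.] [93. 92.] long axis deg 70.8 px 277.0 180.0
pack_nest 0.94 [ 457. -372.] [ 76. 120.] long axis deg 91.9 px 433.0 218.0
base_nest 0.88 [454. -28.] [ 96. 161.] long axis deg 113.1 px 333.0 221.0
weight_dish 0.7 [ 606. -192.] [73. 70.] long axis deg 88.6 px 380.0 176.0
eraser_block 0.61 [395. 176.] [72. 68.] long axis deg 88.9 px 273.0 240.0
tape_roll 0.6 [397. 173.] [62. 69.] long axis deg 133.9 px 273.0 239.0
[[-0.952  0.307 -0.   ]
 [ 0.307  0.952 -0.   ]
 [ 0.    -0.    -1.   ]] ['tips_ahead']
['PlanningError', 'boxes_of', 'camera', 'cut_out', 'get_state', 'job_done', 'landmark_of', 'tips_ahead']
```

View pics/top0.png

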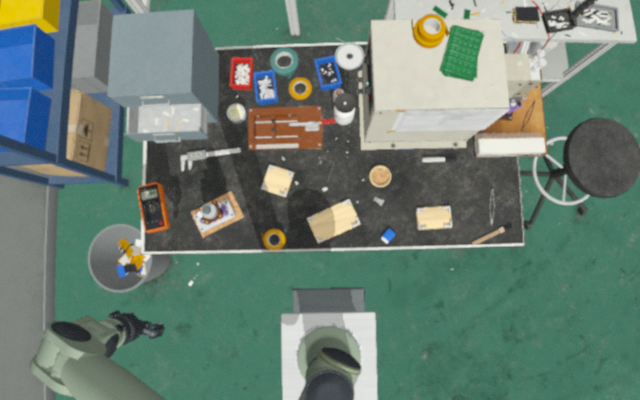

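View pics/side0.png

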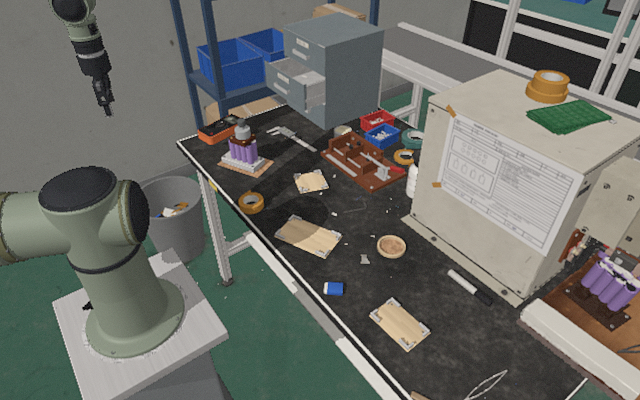

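```bash
cat >> h.py <<'E'
def go(x,y,z,yaw,tools=None):
    "deltas in tool frame (cm, rad) to TCP x,y,z with closing line at yaw deg (mod 180), tool straight down"
    s=get_state(); M=R.from_rotvec(s["tool_rot"]).as_matrix()
    t=M.T@(np.array([x,y,z])-s["eef_pos"])/10
    cy=np.degrees(np.arctan2(M[1,1],M[0,1])); d=(yaw-cy+90)%180-90
    c,sn=np.cos(np.radians(cy+d)),np.sin(np.radians(cy+d)); T=np.array([[sn,c,0],[-c,sn,0],[0,0,-1]])
    print("t",t.round(2),"a",R.from_matrix(M.T@T).as_rotvec().round(3),"| at",s["eef_pos"].round(1),"yaw",cy.round(1),"g",round(s["grip_width"],3),"F",np.round(s["contact_force"],1))
E
python3 - <<'E'
from h import *
try: print(tips_ahead())
except Exception as e: print(tips_ahead,e)
go(490,365,200,24.4)
E
```

```text
8.0 'float' object is not callableTraceback (most recent call last):
  File "<stdin>", line 4, in <module>
  File "h.py", line 20, in go
    print("t",t.round(2),"a",R.from_matrix(M.T@T).as_rotvec().round(3),"| at",s["eef_pos"].round(1),"yaw",cy.round(1),"g",round(s["grip_width"],3),"F",np.round(s["contact_force"],1))
                             ~~~~~~~~~~~~~^^^^^^^
  File "scipy/spatial/transform/_rotation.pyx", line 1143, in scipy.spatial.transform._rotation.Rotation.from_matrix
ValueError: Non-positive determinant (left-handed or null coordinate frame) in rotation matrix 0: [[-6.72536399e-01 -7.40064046e-01 -1.27650742e-05]
 [-7.40064045e-01  6.72536397e-01  6.05133654e-05]
 [ 3.61987891e-05 -5.01444133e-05  9.99999998e-01]].
```

```bash
sed -i 's/T=np.array(.*/T=np.array([[-sn,c,0],[c,sn,0],[0,0,-1]])/' h.py
python3 - <<'E'
from h import *
go(490,365,200,24.4)
E
```

```text
t [-35.44  -5.23   3.93] a [-0.     0.     0.833] | at [168.7 523.5 239.3] yaw 72.1 g 0.997 F [ 0.2  0.  -0.4]
```

```bash
python3 -m crank '[{"tx":-6,"ty":-0.9,"tz":0,"az":0.14,"fingers":1},{"tx":-12,"ty":-1.8,"tz":0,"az":0.28,"fingers":1},{"tx":-18,"ty":-2.7,"tz":0,"az":0.42,"fingers":1},{"tx":-24,"ty":-3.6,"tz":0,"az":0.56,"fingers":1},{"tx":-30,"ty":-4.4,"tz":0,"az":0.7,"fingers":1},{"tx":-35.4,"ty":-5.2,"tz":0.5,"az":0.833,"fingers":1},{"tx":-35.4,"ty":-5.2,"tz":2,"az":0.833,"fingers":1},{"tx":-35.4,"ty":-5.2,"tz":3,"az":0.833,"fingers":1},{"tx":-35.4,"ty":-5.2,"tz":3.9,"az":0.833,"fingers":1},{"tx":-35.4,"ty":-5.2,"tz":3.9,"az":0.833,"fingers":1}]' 50
python3 - <<'E'
from h import *
p=cam("side"); q=cam("top")
a=p["image"][100:220,180:320]; b=q["image"][150:270,150:290]
im=np.hstack([cv2.resize(a,None,fx=2.8,fy=2.8),cv2.resize(b,None,fx=2.8,fy=2.8)]); cv2.imwrite("pics/g1.png",im[:,:,::-1])
for r in (p,q):
  x=landmark_of(r,"weight"); print([(np.round(world(r,i["location"])),i["confidence"]) for i in x[:1]])
go(490,365,147,24.4)
E
```

```text
[(array([496., 365., 109.]), 0.52)]
[(array([490., 366., 110.]), 0.67)]
t [-35.44  -5.23   9.23] a [-0.    -0.     0.833] | at [168.7 523.5 239.3] yaw 72.1 g 1.0 F [-0.  -0.2 -0.6]validation failed for argument at $[0]...
```

View pics/g1.png

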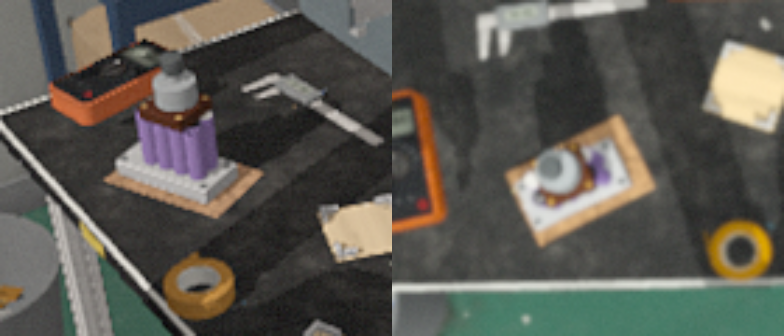

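The rows need all keys; the picture shows the stack undisturbed, with the knob at about (170,62) in the left crop.

```bash
python3 -m crank '[{"tx":-6,"ty":-0.9,"tz":0,"ax":0,"ay":0,"az":0.14,"fingers":1},{"tx":-12,"ty":-1.8,"tz":0,"ax":0,"ay":0,"az":0.28,"fingers":1},{"tx":-18,"ty":-2.7,"tz":0,"ax":0,"ay":0,"az":0.42,"fingers":1},{"tx":-24,"ty":-3.6,"tz":0,"ax":0,"ay":0,"az":0.56,"fingers":1},{"tx":-30,"ty":-4.4,"tz":0,"ax":0,"ay":0,"az":0.7,"fingers":1},{"tx":-35.6,"ty":-5.2,"tz":0.5,"ax":0,"ay":0,"az":0.833,"fingers":1},{"tx":-35.6,"ty":-5.2,"tz":2,"ax":0,"ay":0,"az":0.833,"fingers":1},{"tx":-35.6,"ty":-5.2,"tz":3,"ax":0,"ay":0,"az":0.833,"fingers":1},{"tx":-35.6,"ty":-5.2,"tz":3.9,"ax":0,"ay":0,"az":0.833,"fingers":1},{"tx":-35.6,"ty":-5.2,"tz":3.9,"ax":0,"ay":0,"az":0.833,"fingers":1}]' 50
python3 - <<'E'
from h import *
p=cam("side"); q=cam("top")
a=p["image"][100:220,180:320]; b=q["image"][150:270,150:290]
im=np.hstack([cv2.resize(a,None,fx=2.8,fy=2.8),cv2.resize(b,None,fx=2.8,fy=2.8)]); cv2.imwrite("pics/g2.png",im[:,:,::-1])
go(492,366,147,24.4)
E
```

```text
clock: 4.1
eef_pos: [490.1, 365.3, 199.6]
tool_rot: [-1.699, -2.642, 0.002]
contact_force: [1.1, 0.7, -0.1]
grip_width: 1.001
finger_force: 0.0
t [0.   0.11 5.37] a [ 0.    -0.     0.002] | at [491.  365.5 200.7] yaw 24.5 g 1.004 F [0.3 0.3 0.2]
```

View pics/g2.png

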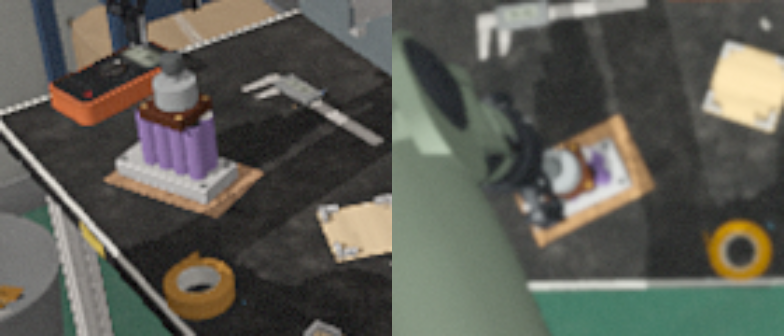

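```bash
cat >> h.py <<'E'
def proj(p,X):
    M=Rc(p).T; return cv2.projectPoints(np.array(X,float).reshape(-1,1,3),cv2.Rodrigues(M)[0],-M@np.array(p["eye"]),np.array(p["mtx"],float),np.array(p["D"],float))[0].reshape(-1,2)
E
python3 - <<'E'
from h import *
e=get_state()["eef_pos"]; M=R.from_rotvec(get_state()["tool_rot"]).as_matrix()
P=[e,e+M@[0,42,-5],e+M@[0,-42,-5],[492,366,157],[492,366,109]]
for c,(v,u) in (("side",(100,180)),("top",(150,150))):
    p=cam(c); print(c,((proj(p,P)-[u,v])*2.8).round())
p=cam("side"); a=p["image"][40:180,170:310].copy()
for x in proj(p,P): cv2.circle(a,tuple(int(i) for i in x-[170,40]),1,(255,0,0),-1)
q=cam("top"); b=q["image"][150:290,150:290].copy()
for x in proj(q,P): cv2.circle(b,tuple(int(i) for i in x-[150,150]),1,(255,0,0),-1)
cv2.imwrite("pics/g3.png",cv2.resize(np.hstack([a,b]),None,fx=2.85,fy=2.85,interpolation=cv2.INTER_NEAREST)[:,:,::-1])
E
```

```text
side [[166.  29.]
 [188.   8.]
 [141.  42.]
 [171.  64.]
 [176. 102.]]
top [[148. 163.]
 [131. 127.]
 [162. 197.]
 [158. 165.]
 [170. 169.]]
```

View pics/g3.png

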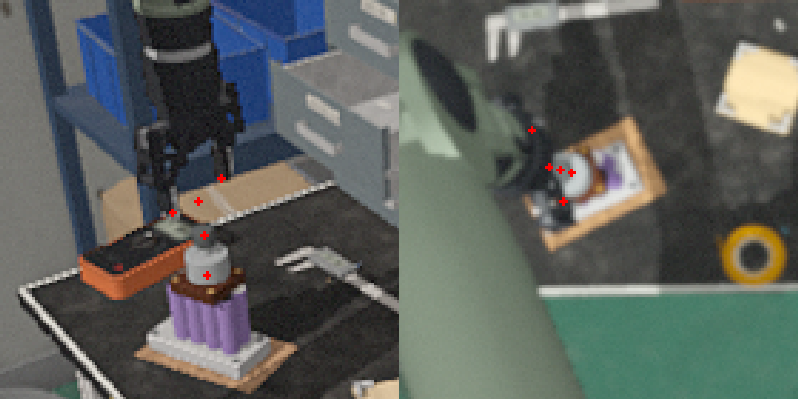

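The fingers straddle the knob (projected points fit). Descend, close.

```bash
python3 -m crank '[{"tx":0,"ty":0.1,"tz":2,"ax":0,"ay":0,"az":0,"fingers":1},{"tx":0,"ty":0.1,"tz":4,"ax":0,"ay":0,"az":0,"fingers":1},{"tx":0,"ty":0.1,"tz":5.3,"ax":0,"ay":0,"az":0,"fingers":1},{"tx":0,"ty":0.1,"tz":5.3,"ax":0,"ay":0,"az":0,"fingers":0.5},{"tx":0,"ty":0.1,"tz":5.3,"ax":0,"ay":0,"az":0,"fingers":0.2},{"tx":0,"ty":0.1,"tz":5.3,"ax":0,"ay":0,"az":0,"fingers":0.15},{"tx":0,"ty":0.1,"tz":5.3,"ax":0,"ay":0,"az":0,"fingers":0.15},{"tx":0,"ty":0.1,"tz":5.3,"ax":0,"ay":0,"az":0,"fingers":0.15},{"tx":0,"ty":0.1,"tz":5.3,"ax":0,"ay":0,"az":0,"fingers":0.15},{"tx":0,"ty":0.1,"tz":5.3,"ax":0,"ay":0,"az":0,"fingers":0.15}]' 50
python3 - <<'E'
from h import *
go(492,366,260,24.4)
E
```

```text
clock: 5.65
eef_pos: [493.4, 365.7, 148.3]
tool_rot: [1.701, 2.64, 0.003]
contact_force: [1.8, -0.0, 5.7]
grip_width: 0.283
finger_force: 49.8
t [  0.09  -0.09 -11.17] a [ 0.002 -0.     0.   ] | at [493.4 365.7 148.3] yaw 24.4 g 0.283 F [ 1.8 -0.   5.7]
```

```bash
python3 -m crank '[{"tx":0,"ty":0,"tz":-0.5,"ax":0,"ay":0,"az":0,"fingers":0.15},{"tx":0,"ty":0,"tz":-2,"ax":0,"ay":0,"az":0,"fingers":0.15},{"tx":0,"ty":0,"tz":-4,"ax":0,"ay":0,"az":0,"fingers":0.15},{"tx":0,"ty":0,"tz":-6,"ax":0,"ay":0,"az":0,"fingers":0.15},{"tx":0,"ty":0,"tz":-8,"ax":0,"ay":0,"az":0,"fingers":0.15},{"tx":0,"ty":0,"tz":-9,"ax":0,"ay":0,"az":0,"fingers":0.15},{"tx":0,"ty":0,"tz":-9.5,"ax":0,"ay":0,"az":0,"fingers":0.15},{"tx":0,"ty":0,"tz":-9.5,"ax":0,"ay":0,"az":0,"fingers":0.15},{"tx":0,"ty":0,"tz":-9.5,"ax":0,"ay":0,"az":0,"fingers":0.15},{"tx":0,"ty":0,"tz":-9.5,"ax":0,"ay":0,"az":0,"fingers":0.15}]'
python3 - <<'E'
from h import *
go(610,-194,200,24.4)
p=cam("side")
for n in ("weight","pressure_plate"):print([(np.round(world(p,i["location"])),i["confidence"]) for i in landmark_of(p,n)[:1]])
E
```

```text
clock: 6.9
eef_pos: [492.2, 365.0, 241.6]
tool_rot: [-1.701, -2.64, 0.002]
contact_force: [-0.3, -0.5, -4.9]
grip_width: 0.287
finger_force: 49.5
t [-55.77 -12.37   4.18] a [-0.001  0.     0.   ] | at [492.2 365.  241.6] yaw 24.4 g 0.287 F [-0.3 -0.5 -4.9]
[(array([494., 364., 206.]), 0.79)]
[(array([489., 369.,  91.]), 0.61)]
```

```bash
python3 -m crank '[{"tx":-3,"ty":-0.7,"tz":0,"ax":0,"ay":0,"az":0,"fingers":0.15},{"tx":-9,"ty":-2,"tz":0,"ax":0,"ay":0,"az":0,"fingers":0.15},{"tx":-15,"ty":-3.3,"tz":0,"ax":0,"ay":0,"az":0,"fingers":0.15},{"tx":-21,"ty":-4.7,"tz":0,"ax":0,"ay":0,"az":0,"fingers":0.15},{"tx":-27,"ty":-6,"tz":0,"ax":0,"ay":0,"az":0,"fingers":0.15},{"tx":-33,"ty":-7.3,"tz":0,"ax":0,"ay":0,"az":0,"fingers":0.15},{"tx":-39,"ty":-8.6,"tz":0,"ax":0,"ay":0,"az":0,"fingers":0.15},{"tx":-45,"ty":-10,"tz":0,"ax":0,"ay":0,"az":0,"fingers":0.15},{"tx":-50,"ty":-11.1,"tz":0,"ax":0,"ay":0,"az":0,"fingers":0.15},{"tx":-53,"ty":-11.8,"tz":0,"ax":0,"ay":0,"az":0,"fingers":0.15}]'
python3 -m crank '[{"tx":-2,"ty":-0.4,"tz":1,"ax":0,"ay":0,"az":0,"fingers":0.15},{"tx":-2.8,"ty":-0.6,"tz":3,"ax":0,"ay":0,"az":0,"fingers":0.15},{"tx":-2.8,"ty":-0.6,"tz":6,"ax":0,"ay":0,"az":0,"fingers":0.15},{"tx":-2.8,"ty":-0.6,"tz":9,"ax":0,"ay":0,"az":0,"fingers":0.15},{"tx":-2.8,"ty":-0.6,"tz":12,"ax":0,"ay":0,"az":0,"fingers":0.15},{"tx":-2.8,"ty":-0.6,"tz":14,"ax":0,"ay":0,"az":0,"fingers":0.15},{"tx":-2.8,"ty":-0.6,"tz":14.5,"ax":0,"ay":0,"az":0,"fingers":0.15},{"tx":-2.8,"ty":-0.6,"tz":14.5,"ax":0,"ay":0,"az":0,"fingers":0.15},{"tx":-2.8,"ty":-0.6,"tz":14.5,"ax":0,"ay":0,"az":0,"fingers":0.15},{"tx":-2.8,"ty":-0.6,"tz":14.5,"ax":0,"ay":0,"az":0,"fingers":0.15}]'
python3 - <<'E'
from h import *
go(610,-194,43,24.4)
for c in("top","side"):
  p=cam(c); save(p,"w_"+c+".png")
  for n in ("weight","weight_dish"):print([(np.round(world(p,i["location"])),i["confidence"]) for i in landmark_of(p,n)[:1]])
a=p["image"][170:310,310:450];cv2.imwrite("pics/w1.png",cv2.resize(a,None,fx=3,fy=3)[:,:,::-1])
E
```

```text
clock: 8.3
eef_pos: [604.3, -169.2, 242.1]
tool_rot: [1.705, 2.638, -0.0]
contact_force: [1.3, 0.5, -3.6]
grip_width: 0.284
finger_force: 49.6
clock: 9.55
eef_pos: [610.8, -194.4, 98.3]
tool_rot: [1.701, 2.639, 0.0]
contact_force: [0.1, 1.2, -4.1]
grip_width: 0.286
finger_force: 49.6
t [ 0.08 -0.07  5.53] a [0.001 0.001 0.   ] | at [ 610.8 -194.4   98.3] yaw 24.4 g 0.286 F [ 0.1  1.2 -4.1]
[]
[]
[(array([ 609., -192.,   60.]), 0.57)]
[(array([ 612., -194.,   -2.]), 0.97)]
```

View pics/w1.png

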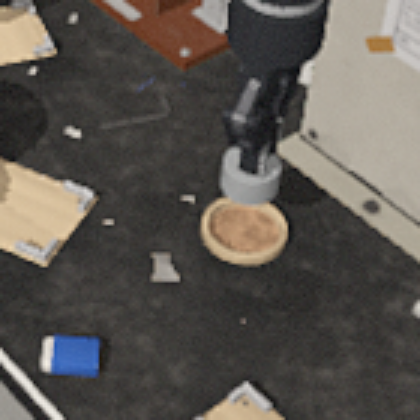

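```bash
python3 -m crank '[{"tx":0.1,"ty":0,"tz":2,"ax":0,"ay":0,"az":0,"fingers":0.15},{"tx":0.1,"ty":0,"tz":4,"ax":0,"ay":0,"az":0,"fingers":0.15},{"tx":0.1,"ty":0,"tz":5,"ax":0,"ay":0,"az":0,"fingers":0.15},{"tx":0.1,"ty":0,"tz":5.4,"ax":0,"ay":0,"az":0,"fingers":0.15},{"tx":0.1,"ty":0,"tz":5.4,"ax":0,"ay":0,"az":0,"fingers":0.15},{"tx":0.1,"ty":0,"tz":5.4,"ax":0,"ay":0,"az":0,"fingers":0.15},{"tx":0.1,"ty":0,"tz":5.4,"ax":0,"ay":0,"az":0,"fingers":0.4},{"tx":0.1,"ty":0,"tz":5.4,"ax":0,"ay":0,"az":0,"fingers":0.6},{"tx":0.1,"ty":0,"tz":5.4,"ax":0,"ay":0,"az":0,"fingers":1},{"tx":0.1,"ty":0,"tz":5.4,"ax":0,"ay":0,"az":0,"fingers":1}]'
python3 -m crank '[{"tx":0,"ty":0,"tz":0,"ax":0,"ay":0,"az":0,"fingers":1},{"tx":0,"ty":0,"tz":-1,"ax":0,"ay":0,"az":0,"fingers":1},{"tx":0,"ty":0,"tz":-4,"ax":0,"ay":0,"az":0,"fingers":1},{"tx":0,"ty":0,"tz":-10,"ax":0,"ay":0,"az":0,"fingers":1},{"tx":0,"ty":0,"tz":-14,"ax":0,"ay":0,"az":0,"fingers":1},{"tx":6,"ty":1,"tz":-17,"ax":0,"ay":0,"az":0,"fingers":1},{"tx":12,"ty":2,"tz":-18,"ax":0,"ay":0,"az":0,"fingers":1},{"tx":18,"ty":4,"tz":-18,"ax":0,"ay":0,"az":0,"fingers":1},{"tx":24,"ty":5,"tz":-18,"ax":0,"ay":0,"az":0,"fingers":1},{"tx":27,"ty":6,"tz":-18,"ax":0,"ay":0,"az":0,"fingers":1}]'
python3 - <<'E'
from h import *
go(488,369,160,24.4)
for c in("top","side"):
  p=cam(c); 
  for n in ("weight","weight_dish","pressure_plate","pack"):print([(np.round(world(p,i["location"])),i["confidence"]) for i in landmark_of(p,n)[:1]])
  if c=="top": save(p,"t2.png")
  r=cut_out(p,"pressure_plate")
  if r and c=="top":
    v,u=np.nonzero(r[0]["mask"]); w=onplane(p,np.c_[u,v],109)[:,:2]; print(cv2.minAreaRect(w.astype(np.float32)),r[0]["confidence"])
a=p["image"][170:310,310:450];b=p["image"][100:240,180:320];cv2.imwrite("pics/w2.png",cv2.resize(np.hstack([a,b]),None,fx=2.8,fy=2.8)[:,:,::-1])
E
```

```text
clock: 11.1
eef_pos: [610.0, -193.3, 43.6]
tool_rot: [1.701, 2.64, 0.0]
contact_force: [0.0, -0.2, 0.6]
grip_width: 0.985
finger_force: 0.0
clock: 12.35
eef_pos: [551.6, 80.1, 224.3]
tool_rot: [1.698, 2.643, 0.001]
contact_force: [-0.6, -0.1, -0.3]
grip_width: 0.998
finger_force: 0.0
t [28.92  6.21  6.44] a [ 0.001 -0.     0.003] | at [551.6  80.1 224.3] yaw 24.5 g 0.998 F [-0.6 -0.1 -0.3]
[(array([ 609., -191.,    6.]), 0.63)]
[(array([ 609., -198.,   -0.]), 0.66)]
[(array([488., 369.,  93.]), 0.67)]
[(array([490., 373.,  21.]), 0.61)]
((484.79595947265625, 365.6077575683594), (63.51390838623047, 63.860252380371094), 22.2506160736084) 0.94
[(array([ 610., -193.,    6.]), 0.74)]
[(array([ 614., -195.,   -0.]), 0.75)]
[(array([490., 370.,  91.]), 0.84)]
[(array([488., 373.,  23.]), 0.64)]
```

View pics/w2.png

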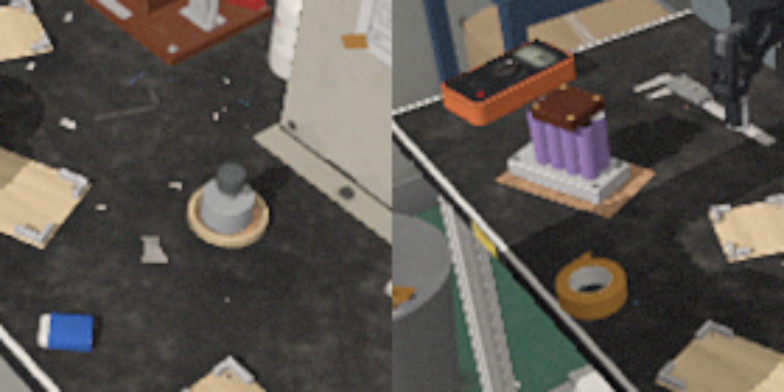

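The weight stands in the dish. Now the pressure plate.

```bash
python3 -m crank '[{"tx":5,"ty":1.1,"tz":0,"ax":0,"ay":0,"az":0,"fingers":1},{"tx":11,"ty":2.4,"tz":0,"ax":0,"ay":0,"az":0,"fingers":1},{"tx":17,"ty":3.7,"tz":0,"ax":0,"ay":0,"az":0,"fingers":1},{"tx":23,"ty":5,"tz":0,"ax":0,"ay":0,"az":0,"fingers":1},{"tx":28,"ty":6,"tz":2,"ax":0,"ay":0,"az":0.01,"fingers":1},{"tx":28.9,"ty":6.2,"tz":6,"ax":0,"ay":0,"az":0.01,"fingers":1},{"tx":28.9,"ty":6.2,"tz":9,"ax":0,"ay":0,"az":0.01,"fingers":1},{"tx":28.9,"ty":6.2,"tz":9,"ax":0,"ay":0,"az":0.01,"fingers":1},{"tx":28.9,"ty":6.2,"tz":9,"ax":0,"ay":0,"az":0.01,"fingers":1},{"tx":28.9,"ty":6.2,"tz":9,"ax":0,"ay":0,"az":0.01,"fingers":1}]'
python3 - <<'E'
from h import *
go(488,368.5,90,24)
s=get_state();e=s["eef_pos"];M=R.from_rotvec(s["tool_rot"]).as_matrix()
P=[e+M@[0,42,-5],e+M@[0,-42,-5]]
p=cam("side"); a=p["image"][60:200,170:310].copy()
for x in proj(p,P): cv2.circle(a,tuple(int(i) for i in x-[170,60]),1,(255,0,0),-1)
q=cam("top"); b=q["image"][150:290,150:290].copy()
cv2.imwrite("pics/g4.png",cv2.resize(np.hstack([a,b]),None,fx=2.85,fy=2.85)[:,:,::-1])
E
```

```text
clock: 14.2
eef_pos: [491.2, 366.5, 135.1]
tool_rot: [1.715, 2.631, 0.004]
contact_force: [-0.2, -0.2, 0.2]
grip_width: 1.001
finger_force: 0.0
t [ 0.31 -0.22  4.51] a [ 0.003 -0.    -0.004] | at [491.2 366.5 135.1] yaw 23.8 g 1.001 F [-0.2 -0.2  0.2]
```

View pics/g4.png

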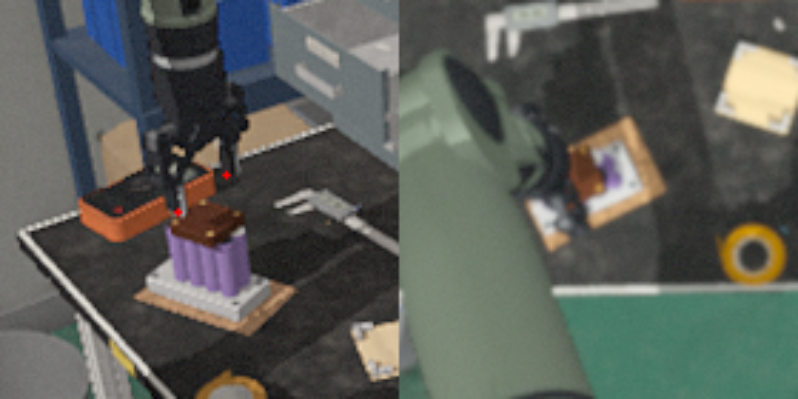

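```bash
python3 -m crank '[{"tx":0.3,"ty":-0.2,"tz":0,"ax":0,"ay":0,"az":0,"fingers":1},{"tx":0.3,"ty":-0.2,"tz":1.5,"ax":0,"ay":0,"az":0,"fingers":1},{"tx":0.3,"ty":-0.2,"tz":3,"ax":0,"ay":0,"az":0,"fingers":1},{"tx":0.3,"ty":-0.2,"tz":4,"ax":0,"ay":0,"az":0,"fingers":1},{"tx":0.3,"ty":-0.2,"tz":4.5,"ax":0,"ay":0,"az":0,"fingers":1},{"tx":0.3,"ty":-0.2,"tz":4.5,"ax":0,"ay":0,"az":0,"fingers":0.8},{"tx":0.3,"ty":-0.2,"tz":4.5,"ax":0,"ay":0,"az":0,"fingers":0.6},{"tx":0.3,"ty":-0.2,"tz":4.5,"ax":0,"ay":0,"az":0,"fingers":0.55},{"tx":0.3,"ty":-0.2,"tz":4.5,"ax":0,"ay":0,"az":0,"fingers":0.55},{"tx":0.3,"ty":-0.2,"tz":4.5,"ax":0,"ay":0,"az":0,"fingers":0.55}]' 40
python3 - <<'E'
from h import *
go(602,167,200,70)
E
```

```text
clock: 15.55
eef_pos: [487.1, 368.3, 88.7]
tool_rot: [1.715, 2.632, 0.001]
contact_force: [0.1, -0.3, 3.1]
grip_width: 0.697
finger_force: 43.4
t [-23.06   2.38 -11.13] a [ 0.001  0.    -0.806] | at [487.1 368.3  88.7] yaw 23.8 g 0.697 F [ 0.1 -0.3  3.1]
```

```bash
python3 -m crank '[{"tx":0,"ty":0,"tz":-0.5,"ax":0,"ay":0,"az":0,"fingers":0.55},{"tx":0,"ty":0,"tz":-1.5,"ax":0,"ay":0,"az":0,"fingers":0.55},{"tx":0,"ty":0,"tz":-4,"ax":0,"ay":0,"az":0,"fingers":0.55},{"tx":-4,"ty":0.4,"tz":-6,"ax":0,"ay":0,"az":-0.15,"fingers":0.55},{"tx":-9,"ty":0.9,"tz":-6,"ax":0,"ay":0,"az":-0.3,"fingers":0.55},{"tx":-14,"ty":1.4,"tz":-6,"ax":0,"ay":0,"az":-0.45,"fingers":0.55},{"tx":-19,"ty":1.9,"tz":-6,"ax":0,"ay":0,"az":-0.6,"fingers":0.55},{"tx":-22,"ty":2.3,"tz":-4,"ax":0,"ay":0,"az":-0.75,"fingers":0.55},{"tx":-23.1,"ty":2.5,"tz":-1,"ax":0,"ay":0,"az":-0.82,"fingers":0.55},{"tx":-23.1,"ty":2.5,"tz":1.5,"ax":0,"ay":0,"az":-0.82,"fingers":0.55}]'
python3 - <<'E'
from h import *
go(603,167,40,70.8)
for c in("top","side"):
  p=cam(c)
  for n in ("pressure_plate","plate_nest","pack","base_plate"):print(n,[(np.round(world(p,i["location"])),round(i["confidence"],2)) for i in landmark_of(p,n)[:1]])
a=p["image"][120:230,250:370];b=p["image"][100:210,180:300];cv2.imwrite("pics/w3.png",cv2.resize(np.hstack([a,b]),None,fx=3.3,fy=3.3)[:,:,::-1])
E
```

```text
clock: 16.8
eef_pos: [603.7, 165.7, 72.9]
tool_rot: [0.526, 3.097, 0.0]
contact_force: [-0.2, 0.4, -0.8]
grip_width: 0.695
finger_force: 43.3
t [0.11 0.1  3.29] a [ 0.     0.    -0.001] | at [603.7 165.7  72.9] yaw 70.7 g 0.695 F [-0.2  0.4 -0.8]
pressure_plate [(array([603., 162.,  78.]), 0.6)]
plate_nest [(array([602., 167.,  -4.]), 0.65)]
pack [(array([488., 369.,  19.]), 0.79)]
base_plate [(array([481., 379.,   5.]), 0.67)]
pressure_plate [(array([605., 165.,  74.]), 0.57)]
plate_nest [(array([605., 164.,   5.]), 0.68)]
pack [(array([491., 372.,  22.]), 0.78)]
base_plate [(array([489., 384.,   4.]), 0.75)]
```

View pics/w3.png

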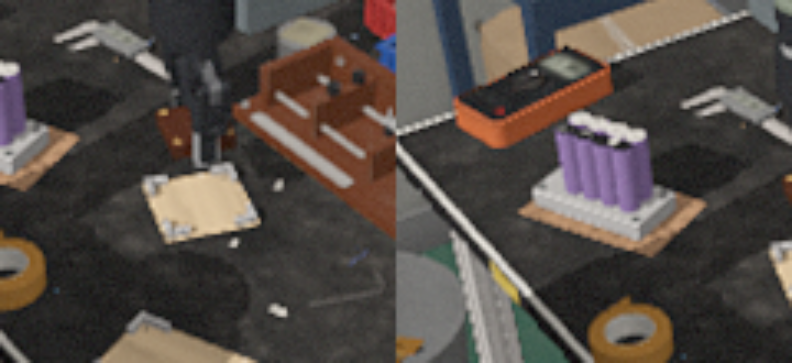

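```bash
python3 -m crank '[{"tx":0.1,"ty":0.1,"tz":2,"ax":0,"ay":0,"az":0,"fingers":0.55},{"tx":0.1,"ty":0.1,"tz":4,"ax":0,"ay":0,"az":0,"fingers":0.55},{"tx":0.1,"ty":0.1,"tz":5,"ax":0,"ay":0,"az":0,"fingers":0.55},{"tx":0.1,"ty":0.1,"tz":5.5,"ax":0,"ay":0,"az":0,"fingers":0.55},{"tx":0.1,"ty":0.1,"tz":5.8,"ax":0,"ay":0,"az":0,"fingers":0.55},{"tx":0.1,"ty":0.1,"tz":6,"ax":0,"ay":0,"az":0,"fingers":0.55},{"tx":0.1,"ty":0.1,"tz":6.2,"ax":0,"ay":0,"az":0,"fingers":0.55},{"tx":0.1,"ty":0.1,"tz":6.2,"ax":0,"ay":0,"az":0,"fingers":0.55},{"tx":0.1,"ty":0.1,"tz":6.2,"ax":0,"ay":0,"az":0,"fingers":0.55},{"tx":0.1,"ty":0.1,"tz":6.2,"ax":0,"ay":0,"az":0,"fingers":0.55}]'
python3 -m crank '[{"tx":0,"ty":0,"tz":0.1,"ax":0,"ay":0,"az":0,"fingers":0.55},{"tx":0,"ty":0,"tz":0.2,"ax":0,"ay":0,"az":0,"fingers":0.55},{"tx":0,"ty":0,"tz":0.3,"ax":0,"ay":0,"az":0,"fingers":0.55},{"tx":0,"ty":0,"tz":0.35,"ax":0,"ay":0,"az":0,"fingers":0.55},{"tx":0,"ty":0,"tz":0.4,"ax":0,"ay":0,"az":0,"fingers":0.55},{"tx":0,"ty":0,"tz":0.4,"ax":0,"ay":0,"az":0,"fingers":0.55},{"tx":0,"ty":0,"tz":0.4,"ax":0,"ay":0,"az":0,"fingers":0.55},{"tx":0,"ty":0,"tz":0.4,"ax":0,"ay":0,"az":0,"fingers":0.55},{"tx":0,"ty":0,"tz":0.4,"ax":0,"ay":0,"az":0,"fingers":0.55},{"tx":0,"ty":0,"tz":0.4,"ax":0,"ay":0,"az":0,"fingers":0.55}]'
python3 - <<'E'
from h import *
go(603,167,0,70.8)
p=cam("side")
for n in ("pressure_plate","plate_nest"):print(n,[(np.round(world(p,i["location"])),round(i["confidence"],2)) for i in landmark_of(p,n)[:1]])
a=p["image"][120:230,250:370];cv2.imwrite("pics/w4.png",cv2.resize(a,None,fx=4,fy=4)[:,:,::-1])
E
```

```text
clock: 18.55
eef_pos: [602.5, 168.2, 11.4]
tool_rot: [0.523, 3.097, 0.0]
contact_force: [0.8, 0.7, -0.3]
grip_width: 0.692
finger_force: 43.4
clock: 19.8
eef_pos: [602.4, 168.2, 7.3]
tool_rot: [-0.523, -3.098, -0.0]
contact_force: [0.3, -0.5, -0.7]
grip_width: 0.701
finger_force: 43.5
t [-0.1  -0.1   0.73] a [ 0. -0.  0.] | at [602.4 168.2   7.3] yaw 70.8 g 0.701 F [ 0.3 -0.5 -0.7]
pressure_plate [(array([458., -27.,   2.]), 0.73)]
plate_nest [(array([610., 164.,   4.]), 0.74)]
```

View pics/w4.png

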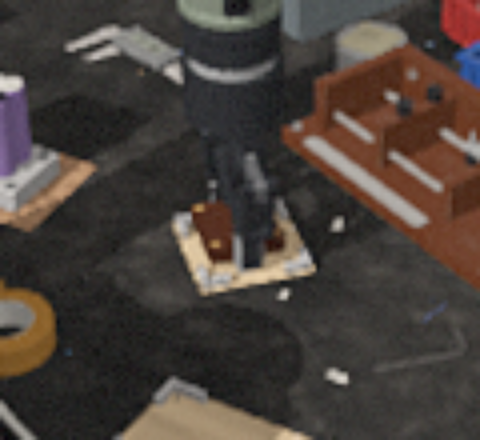

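Well centred, no contact yet; lower another 4 mm.

```bash
python3 -m crank '[{"tx":0,"ty":0,"tz":0.1,"ax":0,"ay":0,"az":0,"fingers":0.55},{"tx":0,"ty":0,"tz":0.2,"ax":0,"ay":0,"az":0,"fingers":0.55},{"tx":0,"ty":0,"tz":0.3,"ax":0,"ay":0,"az":0,"fingers":0.55},{"tx":0,"ty":0,"tz":0.35,"ax":0,"ay":0,"az":0,"fingers":0.55},{"tx":0,"ty":0,"tz":0.4,"ax":0,"ay":0,"az":0,"fingers":0.55},{"tx":0,"ty":0,"tz":0.4,"ax":0,"ay":0,"az":0,"fingers":0.55},{"tx":0,"ty":0,"tz":0.4,"ax":0,"ay":0,"az":0,"fingers":0.55},{"tx":0,"ty":0,"tz":0.4,"ax":0,"ay":0,"az":0,"fingers":0.55},{"tx":0,"ty":0,"tz":0.4,"ax":0,"ay":0,"az":0,"fingers":0.55},{"tx":0,"ty":0,"tz":0.4,"ax":0,"ay":0,"az":0,"fingers":0.55}]'
```

```text
clock: 21.2
eef_pos: [602.5, 168.2, 7.1]
tool_rot: [0.523, 3.096, -0.0]
contact_force: [-9.4, -1.6, 27.6]
grip_width: 0.696
finger_force: 58.8
```

Tips touch the board (plate about 7 mm above the seat, inside the angles). Unload and release.

```bash
python3 -m crank '[{"tx":0,"ty":0,"tz":-0.2,"ax":0,"ay":0,"az":0,"fingers":0.55},{"tx":0,"ty":0,"tz":-0.35,"ax":0,"ay":0,"az":0,"fingers":0.55},{"tx":0,"ty":0,"tz":-0.35,"ax":0,"ay":0,"az":0,"fingers":0.55},{"tx":0,"ty":0,"tz":-0.35,"ax":0,"ay":0,"az":0,"fingers":1},{"tx":0,"ty":0,"tz":-0.35,"ax":0,"ay":0,"az":0,"fingers":1},{"tx":0,"ty":0,"tz":-0.35,"ax":0,"ay":0,"az":0,"fingers":1},{"tx":0,"ty":0,"tz":-0.35,"ax":0,"ay":0,"az":0,"fingers":1},{"tx":0,"ty":0,"tz":-2,"ax":0,"ay":0,"az":0,"fingers":1},{"tx":0,"ty":0,"tz":-7,"ax":0,"ay":0,"az":0,"fingers":1},{"tx":0,"ty":0,"tz":-13,"ax":0,"ay":0,"az":0,"fingers":1}]'
python3 -m crank '[{"tx":2,"ty":0,"tz":-3,"ax":0,"ay":0,"az":0.1,"fingers":1},{"tx":5,"ty":0,"tz":-3,"ax":0,"ay":0,"az":0.2,"fingers":1},{"tx":8,"ty":0,"tz":-3,"ax":0,"ay":0,"az":0.3,"fingers":1},{"tx":10,"ty":0,"tz":-3,"ax":0,"ay":0,"az":0.45,"fingers":1},{"tx":10,"ty":0,"tz":-3,"ax":0,"ay":0,"az":0.6,"fingers":1},{"tx":10,"ty":0,"tz":-3,"ax":0,"ay":0,"az":0.75,"fingers":1},{"tx":10,"ty":0,"tz":-3,"ax":0,"ay":0,"az":0.82,"fingers":1},{"tx":10,"ty":0,"tz":-3,"ax":0,"ay":0,"az":0.82,"fingers":1},{"tx":10,"ty":0,"tz":-3,"ax":0,"ay":0,"az":0.82,"fingers":1},{"tx":10,"ty":0,"tz":-3,"ax":0,"ay":0,"az":0.82,"fingers":1}]'
python3 - <<'E'
from h import *
go(489,371,150,24)
for c in("top","side"):
  p=cam(c)
  for n in ("pressure_plate","plate_nest","pack"):print(n,[(np.round(world(p,i["location"])),round(i["confidence"],2)) for i in landmark_of(p,n)[:1]])
  for n,z in (("pack",93),("pressure_plate",20),("plate_nest",4)):
    r=cut_out(p,n)
    if r and c=="top":
      v,u=np.nonzero(r[0]["mask"]); w=onplane(p,np.c_[u,v],z)[:,:2]; print(n,cv2.minAreaRect(w.astype(np.float32)))
  if c=="top": b=p["image"][140:260,190:310].copy()
a=p["image"][120:240,230:350];cv2.imwrite("pics/w5.png",cv2.resize(np.hstack([a,b]),None,fx=3.3,fy=3.3)[:,:,::-1])
E
```

```text
clock: 22.45
eef_pos: [601.7, 168.0, 134.7]
tool_rot: [-0.523, -3.096, 0.001]
contact_force: [1.4, -0.1, 1.0]
grip_width: 1.001
finger_force: 0.0
clock: 23.7
eef_pos: [508.0, 201.1, 163.5]
tool_rot: [1.714, 2.633, 0.0]
contact_force: [0.3, 0.2, -0.8]
grip_width: 1.002
finger_force: 0.0
t [16.31  5.14  1.35] a [ 0.     0.    -0.002] | at [508.  201.1 163.5] yaw 23.9 g 1.002 F [ 0.3  0.2 -0.8]
pressure_plate [(array([596., 169.,   6.]), 0.53)]
plate_nest [(array([602., 169.,  -2.]), 0.74)]
pack [(array([486., 369.,  23.]), 0.65)]
pack ((468.709716796875, 393.2408752441406), (50.7171745300293, 30.79110336303711), 26.863933563232422)
pressure_plate ((598.205810546875, 166.09326171875), (58.126766204833984, 59.38389205932617), 70.9020767211914)
plate_nest ((599.7776489257812, 163.19869995117188), (93.96720886230469, 93.9015121459961), 70.16617584228516)
pressure_plate [(array([603., 169.,   4.]), 0.78)]
plate_nest [(array([604., 164.,   3.]), 0.54)]
pack [(array([489., 373.,  27.]), 0.96)]
```

View pics/w5.png

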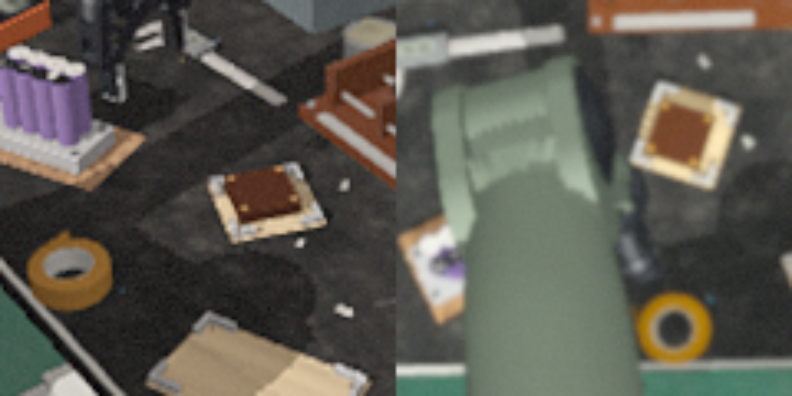

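The plate lies flat in its nest, about 4 mm off centre. Now the pack.

```bash
python3 -m crank '[{"tx":4,"ty":1.3,"tz":0,"ax":0,"ay":0,"az":0,"fingers":1},{"tx":9,"ty":2.9,"tz":0,"ax":0,"ay":0,"az":0,"fingers":1},{"tx":14,"ty":4.4,"tz":0,"ax":0,"ay":0,"az":0,"fingers":1},{"tx":16.3,"ty":5.1,"tz":0,"ax":0,"ay":0,"az":0,"fingers":1},{"tx":16.3,"ty":5.1,"tz":2,"ax":0,"ay":0,"az":0,"fingers":1},{"tx":16.3,"ty":5.1,"tz":4,"ax":0,"ay":0,"az":0,"fingers":1},{"tx":16.3,"ty":5.1,"tz":4,"ax":0,"ay":0,"az":0,"fingers":1},{"tx":16.3,"ty":5.1,"tz":4,"ax":0,"ay":0,"az":0,"fingers":1},{"tx":16.3,"ty":5.1,"tz":4,"ax":0,"ay":0,"az":0,"fingers":1},{"tx":16.3,"ty":5.1,"tz":4,"ax":0,"ay":0,"az":0,"fingers":1}]' 60
python3 - <<'E'
from h import *
go(489,372,50,24)
s=get_state();e=s["eef_pos"];M=R.from_rotvec(s["tool_rot"]).as_matrix()
p=cam("side"); a=p["image"][80:200,180:300].copy()
# wireframe of pack at estimate
P=[]
y=np.radians(24); X=np.array([np.cos(y),np.sin(y)]);Y=np.array([-X[1],X[0]])
for z in (23,93):
  for sx,sy in((1,1),(1,-1),(-1,-1),(-1,1)): P.append(np.r_[np.array([489,372])+sx*21.5*X+sy*43.5*Y,z])
for x in proj(p,P): cv2.circle(a,tuple(int(i) for i in np.round(x-[180,80])),1,(255,0,0),-1)
q=cam("top"); b=q["image"][150:270,160:280].copy()
for x in proj(q,P): cv2.circle(b,tuple(int(i) for i in np.round(x-[160,150])),1,(255,0,0),-1)
cv2.imwrite("pics/g5.png",cv2.resize(np.hstack([a,b]),None,fx=3.3,fy=3.3)[:,:,::-1])
E
```

```text
clock: 25.65
eef_pos: [489.3, 370.9, 124.1]
tool_rot: [1.715, 2.632, 0.002]
contact_force: [-0.3, -0.8, -0.7]
grip_width: 0.999
finger_force: 0.0
t [0.11 0.01 7.41] a [ 0.001 -0.    -0.003] | at [489.3 370.9 124.1] yaw 23.8 g 0.999 F [-0.3 -0.8 -0.7]
```

View pics/g5.png

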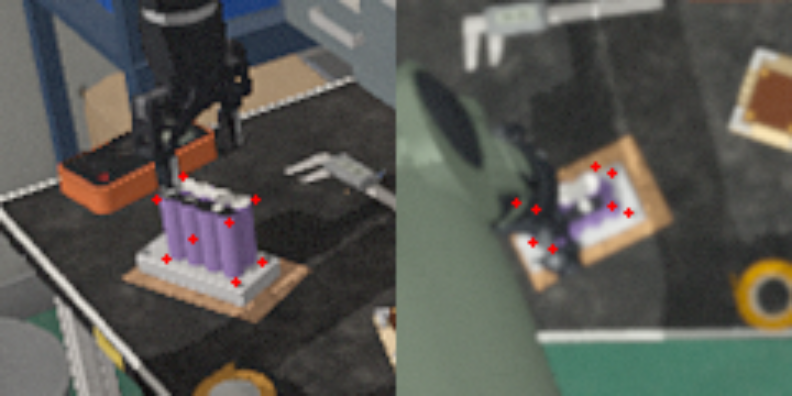

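The wireframe fits the pack well in both views. Grasp.

```bash
python3 -m crank '[{"tx":0.1,"ty":0,"tz":2,"ax":0,"ay":0,"az":0,"fingers":1},{"tx":0.1,"ty":0,"tz":4,"ax":0,"ay":0,"az":0,"fingers":1},{"tx":0.1,"ty":0,"tz":6,"ax":0,"ay":0,"az":0,"fingers":1},{"tx":0.1,"ty":0,"tz":7.4,"ax":0,"ay":0,"az":0,"fingers":1},{"tx":0.1,"ty":0,"tz":7.4,"ax":0,"ay":0,"az":0,"fingers":0.8},{"tx":0.1,"ty":0,"tz":7.4,"ax":0,"ay":0,"az":0,"fingers":0.65},{"tx":0.1,"ty":0,"tz":7.4,"ax":0,"ay":0,"az":0,"fingers":0.55},{"tx":0.1,"ty":0,"tz":7.4,"ax":0,"ay":0,"az":0,"fingers":0.45},{"tx":0.1,"ty":0,"tz":7.4,"ax":0,"ay":0,"az":0,"fingers":0.35},{"tx":0.1,"ty":0,"tz":7.4,"ax":0,"ay":0,"az":0,"fingers":0.35}]' 60
python3 - <<'E'
from h import *
go(489,372,160,24)
E
```

```text
clock: 27.0
eef_pos: [489.9, 372.4, 50.7]
tool_rot: [1.714, 2.631, 0.005]
contact_force: [1.9, -0.2, 5.8]
grip_width: 0.496
finger_force: 62.2
t [ -0.    -0.06 -10.93] a [ 0.004 -0.    -0.003] | at [489.9 372.4  50.7] yaw 23.8 g 0.496 F [ 1.9 -0.2  5.8]
```

```bash
python3 -m crank '[{"tx":0,"ty":0,"tz":-0.3,"ax":0,"ay":0,"az":0,"fingers":0.35},{"tx":0,"ty":0,"tz":-1,"ax":0,"ay":0,"az":0,"fingers":0.35},{"tx":0,"ty":0,"tz":-2,"ax":0,"ay":0,"az":0,"fingers":0.35},{"tx":0,"ty":0,"tz":-3.5,"ax":0,"ay":0,"az":0,"fingers":0.35},{"tx":0,"ty":0,"tz":-5,"ax":0,"ay":0,"az":0,"fingers":0.35},{"tx":0,"ty":0,"tz":-6.5,"ax":0,"ay":0,"az":0,"fingers":0.35},{"tx":0,"ty":0,"tz":-8,"ax":0,"ay":0,"az":0,"fingers":0.35},{"tx":0,"ty":0,"tz":-9,"ax":0,"ay":0,"az":0,"fingers":0.35},{"tx":0,"ty":0,"tz":-9.5,"ax":0,"ay":0,"az":0,"fingers":0.35},{"tx":0,"ty":0,"tz":-9.5,"ax":0,"ay":0,"az":0,"fingers":0.35}]'
python3 - <<'E'
from h import *
go(459,-374,150,1.9)
p=cam("side")
for n in ("pack","base_plate"):print(n,[(np.round(world(p,i["location"])),round(i["confidence"],2)) for i in landmark_of(p,n)[:1]])
for c in("side","top"):
  p=cam(c)
  r=cut_out(p,"pack_nest"); v,u=np.nonzero(r[0]["mask"]); w=onplane(p,np.c_[u,v],4)[:,:2]; print(cv2.minAreaRect(w.astype(np.float32)))
E
```

```text
clock: 28.25
eef_pos: [488.4, 371.7, 144.4]
tool_rot: [1.715, 2.632, 0.0]
contact_force: [0.1, 0.2, -5.7]
grip_width: 0.499
finger_force: 61.3
t [-67.02 -32.82  -0.57] a [ 0.    -0.     0.383] | at [488.4 371.7 144.4] yaw 23.8 g 0.499 F [ 0.1  0.2 -5.7]
pack [(array([487., 371., 118.]), 0.65)]
base_plate [(array([ 400., -205.,   -3.]), 0.7)]
((463.65826416015625, -372.7625427246094), (76.35104370117188, 118.70319366455078), 2.272585153579712)
((458.102294921875, -374.1555480957031), (73.30789184570312, 116.34185791015625), 2.151247978210449)
```

```bash
python3 -m crank '[{"tx":-1.5,"ty":-0.7,"tz":0,"ax":0,"ay":0,"az":0,"fingers":0.35},{"tx":-4.5,"ty":-2.2,"tz":0,"ax":0,"ay":0,"az":0.02,"fingers":0.35},{"tx":-8.5,"ty":-4.2,"tz":0,"ax":0,"ay":0,"az":0.05,"fingers":0.35},{"tx":-13,"ty":-6.4,"tz":0,"ax":0,"ay":0,"az":0.08,"fingers":0.35},{"tx":-17.5,"ty":-8.6,"tz":0,"ax":0,"ay":0,"az":0.11,"fingers":0.35},{"tx":-22,"ty":-10.8,"tz":0,"ax":0,"ay":0,"az":0.14,"fingers":0.35},{"tx":-26.5,"ty":-13,"tz":0,"ax":0,"ay":0,"az":0.17,"fingers":0.35},{"tx":-31,"ty":-15.2,"tz":0,"ax":0,"ay":0,"az":0.2,"fingers":0.35},{"tx":-34,"ty":-16.6,"tz":0,"ax":0,"ay":0,"az":0.2,"fingers":0.35},{"tx":-36,"ty":-17.6,"tz":0,"ax":0,"ay":0,"az":0.2,"fingers":0.35}]'
python3 - <<'E'
from h import *
go(460,-374,140,2)
E
```

```text
clock: 29.85
eef_pos: [472.2, -31.1, 144.5]
tool_rot: [1.972, 2.445, -0.001]
contact_force: [0.3, -0.2, -4.4]
grip_width: 0.495
finger_force: 61.8
t [-33.26  -8.46   0.48] a [0.    0.001 0.179] | at [472.2 -31.1 144.5] yaw 12.2 g 0.495 F [ 0.3 -0.2 -4.4]
```

```bash
python3 -m crank '[{"tx":-2,"ty":-0.5,"tz":0,"ax":0,"ay":0,"az":0.01,"fingers":0.35},{"tx":-6,"ty":-1.5,"tz":0,"ax":0,"ay":0,"az":0.04,"fingers":0.35},{"tx":-11,"ty":-2.8,"tz":0,"ax":0,"ay":0,"az":0.07,"fingers":0.35},{"tx":-16,"ty":-4.1,"tz":0,"ax":0,"ay":0,"az":0.1,"fingers":0.35},{"tx":-21,"ty":-5.3,"tz":0,"ax":0,"ay":0,"az":0.13,"fingers":0.35},{"tx":-26,"ty":-6.6,"tz":0,"ax":0,"ay":0,"az":0.16,"fingers":0.35},{"tx":-30,"ty":-7.6,"tz":0,"ax":0,"ay":0,"az":0.18,"fingers":0.35},{"tx":-32.5,"ty":-8.2,"tz":0,"ax":0,"ay":0,"az":0.18,"fingers":0.35},{"tx":-33.3,"ty":-8.5,"tz":1,"ax":0,"ay":0,"az":0.18,"fingers":0.35},{"tx":-33.3,"ty":-8.5,"tz":3,"ax":0,"ay":0,"az":0.18,"fingers":0.35}]'
python3 -m crank '[{"tx":0,"ty":0,"tz":1,"ax":0,"ay":0,"az":0,"fingers":0.35},{"tx":0,"ty":0,"tz":3,"ax":0,"ay":0,"az":0,"fingers":0.35},{"tx":0,"ty":0,"tz":4.5,"ax":0,"ay":0,"az":0,"fingers":0.35},{"tx":0,"ty":0,"tz":5.5,"ax":0,"ay":0,"az":0,"fingers":0.35},{"tx":0,"ty":0,"tz":5.5,"ax":0,"ay":0,"az":0,"fingers":0.35},{"tx":0,"ty":0,"tz":5.5,"ax":0,"ay":0,"az":0,"fingers":0.35},{"tx":0,"ty":0,"tz":5.5,"ax":0,"ay":0,"az":0,"fingers":0.35},{"tx":0,"ty":0,"tz":5.5,"ax":0,"ay":0,"az":0,"fingers":0.35},{"tx":0,"ty":0,"tz":5.5,"ax":0,"ay":0,"az":0,"fingers":0.35},{"tx":0,"ty":0,"tz":5.5,"ax":0,"ay":0,"az":0,"fingers":0.35}]'
python3 - <<'E'
from h import *
go(460,-374,31,2)
for c in("top","side"):
  p=cam(c)
  for n in ("pack","pack_nest"):print(n,[(np.round(world(p,i["location"])),round(i["confidence"],2)) for i in landmark_of(p,n)[:1]])
a=p["image"][220:370,320:470].copy()
cv2.imwrite("pics/k1.png",cv2.resize(a,None,fx=3.3,fy=3.3)[:,:,::-1])
E
```

```text
clock: 31.1
eef_pos: [460.8, -372.9, 114.1]
tool_rot: [2.182, 2.259, 0.0]
contact_force: [0.9, -0.1, -5.3]
grip_width: 0.494
finger_force: 61.8
clock: 32.35
eef_pos: [461.2, -372.2, 59.4]
tool_rot: [2.181, 2.261, 0.0]
contact_force: [-0.7, -0.6, -4.3]
grip_width: 0.498
finger_force: 61.7
t [-0.17 -0.13  2.84] a [0.    0.    0.001] | at [ 461.2 -372.2   59.4] yaw 2.1 g 0.498 F [-0.7 -0.6 -4.3]
pack [(array([ 458., -373.,   33.]), 0.56)]
pack_nest [(array([ 457., -378.,    2.]), 0.55)]
pack [(array([ 461., -372.,   30.]), 0.58)]
pack_nest [(array([ 462., -375.,   -3.]), 0.6)]
```

View pics/k1.png

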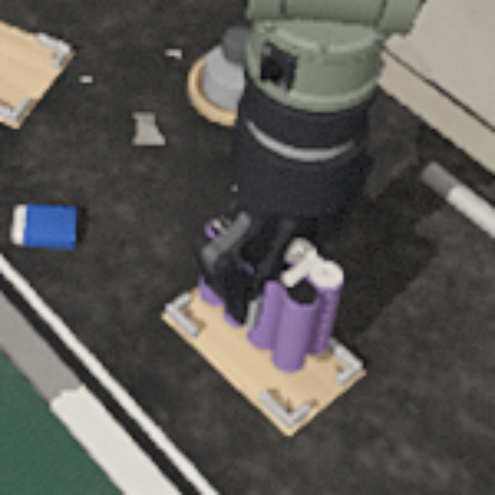

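Pack is upright over its nest; shift 2.5 mm in -y, lower 28 mm and release.

```bash
python3 -m crank '[{"tx":-0.25,"ty":-0.1,"tz":0,"ax":0,"ay":0,"az":0,"fingers":0.35},{"tx":-0.25,"ty":-0.1,"tz":1,"ax":0,"ay":0,"az":0,"fingers":0.35},{"tx":-0.25,"ty":-0.1,"tz":1.8,"ax":0,"ay":0,"az":0,"fingers":0.35},{"tx":-0.25,"ty":-0.1,"tz":2.2,"ax":0,"ay":0,"az":0,"fingers":0.35},{"tx":-0.25,"ty":-0.1,"tz":2.5,"ax":0,"ay":0,"az":0,"fingers":0.35},{"tx":-0.25,"ty":-0.1,"tz":2.7,"ax":0,"ay":0,"az":0,"fingers":0.35},{"tx":-0.25,"ty":-0.1,"tz":2.8,"ax":0,"ay":0,"az":0,"fingers":0.35},{"tx":-0.25,"ty":-0.1,"tz":2.8,"ax":0,"ay":0,"az":0,"fingers":0.35},{"tx":-0.25,"ty":-0.1,"tz":2.8,"ax":0,"ay":0,"az":0,"fingers":0.35},{"tx":-0.25,"ty":-0.1,"tz":2.8,"ax":0,"ay":0,"az":0,"fingers":0.35}]'
```

```text
clock: 33.9
eef_pos: [460.3, -374.8, 31.7]
tool_rot: [2.181, 2.261, -0.0]
contact_force: [-1.7, 1.8, 2.7]
grip_width: 0.496
finger_force: 62.3
```

```bash
python3 -m crank '[{"tx":0,"ty":0,"tz":0,"ax":0,"ay":0,"az":0,"fingers":0.6},{"tx":0,"ty":0,"tz":0,"ax":0,"ay":0,"az":0,"fingers":0.8},{"tx":0,"ty":0,"tz":0,"ax":0,"ay":0,"az":0,"fingers":1},{"tx":0,"ty":0,"tz":0,"ax":0,"ay":0,"az":0,"fingers":1},{"tx":0,"ty":0,"tz":-1,"ax":0,"ay":0,"az":0,"fingers":1},{"tx":0,"ty":0,"tz":-4,"ax":0,"ay":0,"az":0,"fingers":1},{"tx":0,"ty":0,"tz":-8,"ax":0,"ay":0,"az":0,"fingers":1},{"tx":0,"ty":0,"tz":-13,"ax":0,"ay":0,"az":0,"fingers":1},{"tx":0,"ty":0,"tz":-17,"ax":0,"ay":0,"az":0,"fingers":1},{"tx":0,"ty":0,"tz":-17,"ax":0,"ay":0,"az":0,"fingers":1}]'
python3 -m crank '[{"tx":6,"ty":0,"tz":0,"ax":0,"ay":0,"az":-0.04,"fingers":1},{"tx":12,"ty":0,"tz":0,"ax":0,"ay":0,"az":-0.08,"fingers":1},{"tx":18,"ty":0,"tz":0,"ax":0,"ay":0,"az":-0.12,"fingers":1},{"tx":24,"ty":0,"tz":0,"ax":0,"ay":0,"az":-0.16,"fingers":1},{"tx":30,"ty":0,"tz":0,"ax":0,"ay":0,"az":-0.2,"fingers":1},{"tx":36,"ty":0,"tz":0,"ax":0,"ay":0,"az":-0.24,"fingers":1},{"tx":42,"ty":0,"tz":0,"ax":0,"ay":0,"az":-0.28,"fingers":1},{"tx":46,"ty":0,"tz":0,"ax":0,"ay":0,"az":-0.32,"fingers":1},{"tx":48,"ty":0,"tz":0,"ax":0,"ay":0,"az":-0.36,"fingers":1},{"tx":48,"ty":0,"tz":0,"ax":0,"ay":0,"az":-0.38,"fingers":1}]'
python3 - <<'E'
from h import *
go(484,379,70,24)
for c in("top","side"):
  p=cam(c)
  for n in ("pack","pack_nest","base_plate","base_nest"):print(n,[(np.round(world(p,i["location"])),round(i["confidence"],2)) for i in landmark_of(p,n)[:1]])
  for n,z in (("base_plate",23),("base_nest",4)):
    r=cut_out(p,n)
    if r:
      v,u=np.nonzero(r[0]["mask"]); w=onplane(p,np.c_[u,v],z)[:,:2]; print(n,cv2.minAreaRect(w.astype(np.float32)))
  if c=="top": b=p["image"][150:270,160:280].copy()
a=p["image"][250:370,340:460]
cv2.imwrite("pics/k2.png",cv2.resize(np.hstack([a,b]),None,fx=3.3,fy=3.3)[:,:,::-1])
E
```

```text
clock: 35.15
eef_pos: [462.1, -376.6, 206.0]
tool_rot: [2.175, 2.255, -0.001]
contact_force: [-0.2, 0.7, -0.8]
grip_width: 1.002
finger_force: 0.0
clock: 36.4
eef_pos: [442.3, 106.0, 200.8]
tool_rot: [-1.71, -2.635, 0.001]
contact_force: [-0.1, -0.2, -0.4]
grip_width: 1.003
finger_force: 0.0
t [23.23 14.95 13.07] a [-0.001 -0.     0.001] | at [442.3 106.  200.8] yaw 24.0 g 1.003 F [-0.1 -0.2 -0.4]
pack [(array([ 457., -379.,    1.]), 0.8)]
pack_nest [(array([ 460., -375.,    4.]), 0.69)]
base_plate [(array([484., 379.,   0.]), 0.88)]
base_nest [(array([454., -27.,   3.]), 0.71)]
base_plate ((482.3092956542969, 377.829833984375), (68.36854553222656, 129.966064453125), 25.263748168945312)
base_nest ((456.2142639160156, -29.38941192626953), (98.88211822509766, 165.48028564453125), 22.262388229370117)
pack [(array([ 464., -374.,   -1.]), 0.75)]
pack_nest [(array([ 462., -376.,   -2.]), 0.6)]
base_plate [(array([484., 382.,   5.]), 0.58)]
base_nest [(array([458., -26.,   3.]), 0.73)]
base_plate ((482.45355224609375, 366.6710510253906), (85.43120574951172, 149.09996032714844), 24.63045883178711)
base_nest ((461.10101318359375, -27.73584747314453), (99.81094360351562, 161.53890991210938), 23.184547424316406)
```

View pics/k2.png

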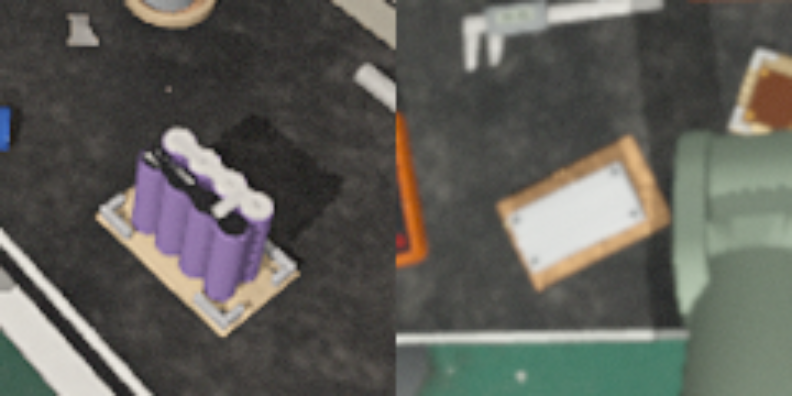

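Pack stands well in its nest. Now the base plate.

```bash
python3 -m crank '[{"tx":4,"ty":2.6,"tz":0,"ax":0,"ay":0,"az":0,"fingers":1},{"tx":9,"ty":5.8,"tz":1,"ax":0,"ay":0,"az":0,"fingers":1},{"tx":14,"ty":9,"tz":3,"ax":0,"ay":0,"az":0,"fingers":1},{"tx":19,"ty":12.2,"tz":6,"ax":0,"ay":0,"az":-0.01,"fingers":1},{"tx":23.3,"ty":14.9,"tz":9,"ax":0,"ay":0,"az":-0.01,"fingers":1},{"tx":23.3,"ty":14.9,"tz":12,"ax":0,"ay":0,"az":-0.01,"fingers":1},{"tx":23.3,"ty":14.9,"tz":14,"ax":0,"ay":0,"az":-0.01,"fingers":1},{"tx":23.3,"ty":14.9,"tz":14,"ax":0,"ay":0,"az":-0.01,"fingers":1},{"tx":23.3,"ty":14.9,"tz":14,"ax":0,"ay":0,"az":-0.01,"fingers":1},{"tx":23.3,"ty":14.9,"tz":14,"ax":0,"ay":0,"az":-0.01,"fingers":1}]' 60
python3 - <<'E'
from h import *
go(483.5,379,12,24.7)
p=cam("side"); a=p["image"][100:220,180:300].copy()
P=[];y=np.radians(24.7); X=np.array([np.cos(y),np.sin(y)]);Y=np.array([-X[1],X[0]])
for sx,sy in((1,1),(1,-1),(-1,-1),(-1,1)): P.append(np.r_[np.array([483.5,379])+sx*32*X+sy*65*Y,23])
for x in proj(p,P): cv2.circle(a,tuple(int(i) for i in np.round(x-[180,100])),1,(255,0,0),-1)
cv2.imwrite("pics/b1.png",cv2.resize(a,None,fx=4,fy=4)[:,:,::-1])
E
```

```text
clock: 38.35
eef_pos: [486.1, 378.6, 62.7]
tool_rot: [1.702, 2.64, 0.003]
contact_force: [0.2, -0.1, -0.1]
grip_width: 0.996
finger_force: 0.0
t [ 0.14 -0.23  5.07] a [ 0.002 -0.    -0.005] | at [486.1 378.6  62.7] yaw 24.4 g 0.996 F [ 0.2 -0.1 -0.1]
```

View pics/b1.png

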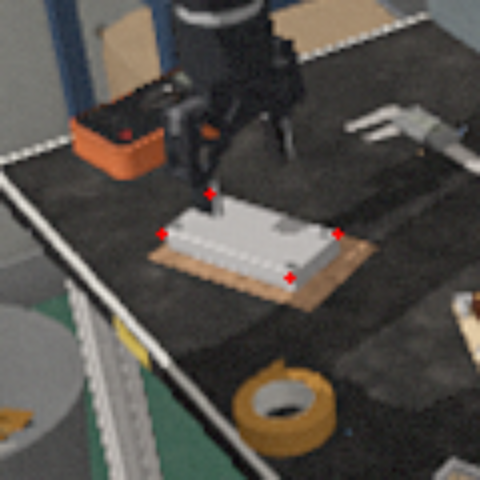

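```bash
python3 -m crank '[{"tx":0.1,"ty":-0.2,"tz":1,"ax":0,"ay":0,"az":0,"fingers":1},{"tx":0.1,"ty":-0.2,"tz":2.5,"ax":0,"ay":0,"az":0,"fingers":1},{"tx":0.1,"ty":-0.2,"tz":4,"ax":0,"ay":0,"az":0,"fingers":1},{"tx":0.1,"ty":-0.2,"tz":4.7,"ax":0,"ay":0,"az":0,"fingers":1},{"tx":0.1,"ty":-0.2,"tz":5,"ax":0,"ay":0,"az":0,"fingers":1},{"tx":0.1,"ty":-0.2,"tz":5,"ax":0,"ay":0,"az":0,"fingers":0.85},{"tx":0.1,"ty":-0.2,"tz":5,"ax":0,"ay":0,"az":0,"fingers":0.7},{"tx":0.1,"ty":-0.2,"tz":5,"ax":0,"ay":0,"az":0,"fingers":0.6},{"tx":0.1,"ty":-0.2,"tz":5,"ax":0,"ay":0,"az":0,"fingers":0.6},{"tx":0.1,"ty":-0.2,"tz":5,"ax":0,"ay":0,"az":0,"fingers":0.6}]' 60
python3 -m crank '[{"tx":0,"ty":0,"tz":-0.3,"ax":0,"ay":0,"az":0,"fingers":0.6},{"tx":0,"ty":0,"tz":-1,"ax":0,"ay":0,"az":0,"fingers":0.6},{"tx":0,"ty":0,"tz":-2,"ax":0,"ay":0,"az":0,"fingers":0.6},{"tx":0,"ty":0,"tz":-4,"ax":0,"ay":0,"az":0,"fingers":0.6},{"tx":0,"ty":0,"tz":-6,"ax":0,"ay":0,"az":0,"fingers":0.6},{"tx":0,"ty":0,"tz":-8,"ax":0,"ay":0,"az":0,"fingers":0.6},{"tx":0,"ty":0,"tz":-9,"ax":0,"ay":0,"az":0,"fingers":0.6},{"tx":0,"ty":0,"tz":-10,"ax":0,"ay":0,"az":0,"fingers":0.6},{"tx":0,"ty":0,"tz":-10,"ax":0,"ay":0,"az":0,"fingers":0.6},{"tx":0,"ty":0,"tz":-10,"ax":0,"ay":0,"az":0,"fingers":0.6}]'
python3 - <<'E'
from h import *
go(457,-27.5,100,23)
p=cam("side")
print([(np.round(world(p,i["location"])),round(i["confidence"],2)) for i in landmark_of(p,"base_plate")[:1]])
E
```

```text
clock: 39.65
eef_pos: [485.1, 379.5, 13.1]
tool_rot: [1.7, 2.639, 0.007]
contact_force: [2.6, 0.5, 6.5]
grip_width: 0.731
finger_force: 67.9
clock: 40.9
eef_pos: [482.5, 378.1, 110.6]
tool_rot: [-1.701, -2.64, 0.002]
contact_force: [0.3, 0.6, -4.1]
grip_width: 0.729
finger_force: 66.9
t [-35.88 -19.08   1.09] a [-0.001  0.     0.025] | at [482.5 378.1 110.6] yaw 24.4 g 0.729 F [ 0.3  0.6 -4.1]
[(array([481., 382., 101.]), 0.91)]
```

```bash
python3 -m crank '[{"tx":-2,"ty":-1,"tz":0,"ax":0,"ay":0,"az":0,"fingers":0.6},{"tx":-6,"ty":-3.2,"tz":0,"ax":0,"ay":0,"az":0,"fingers":0.6},{"tx":-11,"ty":-5.8,"tz":0,"ax":0,"ay":0,"az":0.01,"fingers":0.6},{"tx":-16,"ty":-8.5,"tz":0,"ax":0,"ay":0,"az":0.02,"fingers":0.6},{"tx":-21,"ty":-11.2,"tz":0,"ax":0,"ay":0,"az":0.025,"fingers":0.6},{"tx":-26,"ty":-13.8,"tz":0,"ax":0,"ay":0,"az":0.025,"fingers":0.6},{"tx":-31,"ty":-16.5,"tz":0,"ax":0,"ay":0,"az":0.025,"fingers":0.6},{"tx":-34.5,"ty":-18.3,"tz":1,"ax":0,"ay":0,"az":0.025,"fingers":0.6},{"tx":-35.9,"ty":-19.1,"tz":3,"ax":0,"ay":0,"az":0.025,"fingers":0.6},{"tx":-35.9,"ty":-19.1,"tz":5,"ax":0,"ay":0,"az":0.025,"fingers":0.6}]'
python3 -m crank '[{"tx":0,"ty":0,"tz":0.5,"ax":0,"ay":0,"az":0,"fingers":0.6},{"tx":0,"ty":0,"tz":1,"ax":0,"ay":0,"az":0,"fingers":0.6},{"tx":0,"ty":0,"tz":1.5,"ax":0,"ay":0,"az":0,"fingers":0.6},{"tx":0,"ty":0,"tz":2,"ax":0,"ay":0,"az":0,"fingers":0.6},{"tx":0,"ty":0,"tz":2,"ax":0,"ay":0,"az":0,"fingers":0.6},{"tx":0,"ty":0,"tz":2,"ax":0,"ay":0,"az":0,"fingers":0.6},{"tx":0,"ty":0,"tz":2,"ax":0,"ay":0,"az":0,"fingers":0.6},{"tx":0,"ty":0,"tz":2,"ax":0,"ay":0,"az":0,"fingers":0.6},{"tx":0,"ty":0,"tz":2,"ax":0,"ay":0,"az":0,"fingers":0.6},{"tx":0,"ty":0,"tz":2,"ax":0,"ay":0,"az":0,"fingers":0.6}]'
python3 - <<'E'
from h import *
go(457,-28,13.5,23)
for c in("top","side"):
  p=cam(c)
  for n in("base_plate","base_nest"):print(n,[(np.round(world(p,i["location"])),round(i["confidence"],2)) for i in landmark_of(p,n)[:1]])
E
```

```text
clock: 42.25
eef_pos: [457.5, -29.0, 60.9]
tool_rot: [1.738, 2.616, 0.0]
contact_force: [0.2, 0.9, -4.3]
grip_width: 0.727
finger_force: 67.0
clock: 43.5
eef_pos: [457.4, -27.5, 41.3]
tool_rot: [1.734, 2.619, 0.0]
contact_force: [0.1, -1.7, -4.0]
grip_width: 0.729
finger_force: 67.5
t [-0.03 -0.05  2.78] a [ 0.  0. -0.] | at [457.4 -27.5  41.3] yaw 23.0 g 0.729 F [ 0.1 -1.7 -4. ]
base_plate []
base_nest []
base_plate [(array([456., -29.,  32.]), 0.55)]
base_nest [(array([459., -26.,  -1.]), 0.88)]
```

```bash
python3 -m crank '[{"tx":0.1,"ty":0.1,"tz":0.5,"ax":0,"ay":0,"az":0,"fingers":0.6},{"tx":0.1,"ty":0.1,"tz":1.2,"ax":0,"ay":0,"az":0,"fingers":0.6},{"tx":0.1,"ty":0.1,"tz":1.8,"ax":0,"ay":0,"az":0,"fingers":0.6},{"tx":0.1,"ty":0.1,"tz":2.2,"ax":0,"ay":0,"az":0,"fingers":0.6},{"tx":0.1,"ty":0.1,"tz":2.5,"ax":0,"ay":0,"az":0,"fingers":0.6},{"tx":0.1,"ty":0.1,"tz":2.6,"ax":0,"ay":0,"az":0,"fingers":0.6},{"tx":0.1,"ty":0.1,"tz":2.7,"ax":0,"ay":0,"az":0,"fingers":0.6},{"tx":0.1,"ty":0.1,"tz":2.7,"ax":0,"ay":0,"az":0,"fingers":0.6},{"tx":0.1,"ty":0.1,"tz":2.7,"ax":0,"ay":0,"az":0,"fingers":0.6},{"tx":0.1,"ty":0.1,"tz":2.7,"ax":0,"ay":0,"az":0,"fingers":0.6}]'
```

```text
clock: 45.05
eef_pos: [457.9, -26.2, 14.4]
tool_rot: [1.734, 2.619, 0.0]
contact_force: [0.4, -0.5, -4.4]
grip_width: 0.728
finger_force: 67.6
```

Not on an angle (no contact), under a millimetre above the seat: release and back off.

```bash
python3 -m crank '[{"tx":0,"ty":0,"tz":0.1,"ax":0,"ay":0,"az":0,"fingers":0.6},{"tx":0,"ty":0,"tz":0.1,"ax":0,"ay":0,"az":0,"fingers":0.6},{"tx":0,"ty":0,"tz":0.1,"ax":0,"ay":0,"az":0,"fingers":0.85},{"tx":0,"ty":0,"tz":0.1,"ax":0,"ay":0,"az":0,"fingers":1},{"tx":0,"ty":0,"tz":0.1,"ax":0,"ay":0,"az":0,"fingers":1},{"tx":0,"ty":0,"tz":0.1,"ax":0,"ay":0,"az":0,"fingers":1},{"tx":0,"ty":0,"tz":-1,"ax":0,"ay":0,"az":0,"fingers":1},{"tx":0,"ty":0,"tz":-4,"ax":0,"ay":0,"az":0,"fingers":1},{"tx":0,"ty":0,"tz":-9,"ax":0,"ay":0,"az":0,"fingers":1},{"tx":0,"ty":0,"tz":-14,"ax":0,"ay":0,"az":0,"fingers":1}]'
python3 -m crank '[{"tx":4,"ty":0,"tz":-4,"ax":0,"ay":0,"az":0,"fingers":1},{"tx":10,"ty":0,"tz":-6,"ax":0,"ay":0,"az":0,"fingers":1},{"tx":16,"ty":0,"tz":-6,"ax":0,"ay":0,"az":0,"fingers":1},{"tx":22,"ty":0,"tz":-6,"ax":0,"ay":0,"az":0,"fingers":1},{"tx":28,"ty":0,"tz":-6,"ax":0,"ay":0,"az":0,"fingers":1},{"tx":32,"ty":0,"tz":-6,"ax":0,"ay":0,"az":0,"fingers":1},{"tx":34,"ty":0,"tz":-6,"ax":0,"ay":0,"az":0,"fingers":1},{"tx":34,"ty":0,"tz":-6,"ax":0,"ay":0,"az":0,"fingers":1},{"tx":34,"ty":0,"tz":-6,"ax":0,"ay":0,"az":0,"fingers":1},{"tx":34,"ty":0,"tz":-6,"ax":0,"ay":0,"az":0,"fingers":1}]'
python3 - <<'E'
from h import *
for c in("top","side"):
  p=cam(c)
  for n in("weight","weight_dish","pressure_plate","plate_nest","pack","pack_nest","base_plate","base_nest","tape_roll","eraser_block"):print(n,[(np.round(world(p,i["location"])),round(i["confidence"],2)) for i in landmark_of(p,n)[:1]])
a=p["image"][140:360,220:450]
cv2.imwrite("pics/end.png",cv2.resize(a,None,fx=2.6,fy=2.6)[:,:,::-1])
E
```

```text
clock: 46.3
eef_pos: [457.5, -26.1, 156.3]
tool_rot: [-1.734, -2.619, 0.0]
contact_force: [1.7, 0.4, -0.1]
grip_width: 0.999
finger_force: 0.0
clock: 47.55
eef_pos: [325.5, 286.1, 214.4]
tool_rot: [1.736, 2.618, -0.0]
contact_force: [-0.3, 0.2, 1.4]
grip_width: 0.999
finger_force: 0.0
weight [(array([ 610., -194.,    7.]), 0.55)]
weight_dish [(array([ 610., -197.,   -0.]), 0.75)]
pressure_plate [(array([597., 166.,   5.]), 0.51)]
plate_nest [(array([603., 166.,  -3.]), 0.6)]
pack [(array([ 458., -375.,    3.]), 0.84)]
pack_nest [(array([ 457., -376.,    7.]), 0.88)]
base_plate [(array([453., -26.,   4.]), 0.96)]
base_nest [(array([455., -29.,   3.]), 0.88)]
tape_roll [(array([397., 172.,  -1.]), 0.75)]
eraser_block [(array([600., 168.,   2.]), 0.7)]
weight [(array([ 614., -195.,    5.]), 0.73)]
weight_dish [(array([ 611., -196.,   -1.]), 0.64)]
pressure_plate [(array([603., 168.,   5.]), 0.61)]
plate_nest [(array([606., 168.,   3.]), 0.51)]
pack [(array([ 460., -377.,    4.]), 0.58)]
pack_nest [(array([ 462., -375.,   -1.]), 0.66)]
base_plate [(array([456., -24.,   6.]), 0.62)]
base_nest [(array([458., -26.,   4.]), 0.79)]
tape_roll [(array([399., 175.,  -4.]), 0.87)]
eraser_block [(array([ 402., -206.,   -4.]), 0.63)]
```

View pics/end.png

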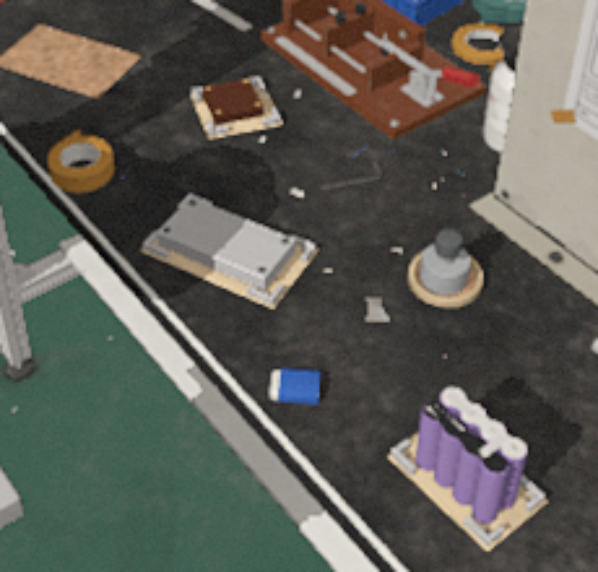

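All four pieces sit in their places, and the tape roll and eraser have not moved.

```bash
python3 -c "
from rig import *
print(job_done())"
```

```text
the job is handed in; nothing more can be done
None
```

The stack is apart and handed in at about 48 s: by the last camera check the weight, pressure plate, pack and base plate each sit released in their own place, within about 6 mm of centre, with the tape roll and eraser where they lay; the hand-in returned no verdict.

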